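# Spin-check a blower wheel and stop it on the mark

### The arm

A 6-joint arm with a two-finger parallel gripper is mounted at the origin on the work surface. World frame = base frame: x ahead of the robot, y to its left, z up, the work surface at z = 0. Lengths are in m, angles in rad, forces in N, time in s.
With the tool pointing down it reaches from about 0.4 to 0.925 m from the base axis. Payload 3.4 kg.
Tool frame: the origin (TCP) lies midway between the tips of the shut fingers; the grasp point (between the pads) lies 19 mm behind it; z points along the fingers, y is the line along which they close (so a half turn about z gives the same grasp; the last joint's range is limited). The gripper opens to 85 mm and grips with 20 to 120 N. Pads are 22 mm wide; open, the fingers measure 114 mm over their backs; the gripper's body (76 mm by 85 mm) begins 54 mm behind the grasp point. The pads swing forward as they close: fully open they stand 13 mm farther back than shut.
Start: joints at [-1.282, 0.307, 1.506, -0, 1.328, -0.073], TCP at [0.204, -0.538, 0.231] pointing down, gripper open.
Joint ranges: [-3.12, 3.12], [-1.05, 2.28], [0.14, 2.33], [-1.42, 4.57], [0.1, 2.73], [-2.68, 2.68]. Speed limits (rad/s): [2.57, 2.57, 3.14, 3.14, 3.14, 3.14].

### API

Orientations are given as a rotation vector (axis times angle).
In Python, from rig import r gives the robot as it stands.
- The arm moves only by the tool jog_arm, never from a script. Its argument "commands" is a list of rows, each an object with "grip": the finger opening in m, from 0 to 0.0854; "xyz": the shift along the tool's x, y, z in m, a list of three; "spin": the turn about the tool's z in rad. A call has 1 to 12 rows; each row is the pose to reach, as a shift and turn from the pose commanded when the call began, along the tool's axes at that moment; what a row does not reach only later rows make up. A row lasts 1/12 s, in which the tool goes at most 41.7 mm and 7.16 degrees, less where a joint would pass 70% of its speed; a pose out of reach is approached as far as the arm can. A call with a gripper value outside its range is refused whole. The fingers move at their own pace and stop on an object; the grip force is fixed at half the most. Time passes only in rows, so rows that repeat a pose let the fingers close. It gives the time, the measured TCP pose, the force, the opening and the grip force at its end, in the units of the state.
- r.get_obs(): the state, without advancing time (a new reading comes with each control period).
- r.capture(name): name is "scene" or "side" or "wrist"; returns the picture (384x512x3 uint8, red, green, blue); there is no depth.
- r.camera_params(name): a dict with "fov_y" (degrees; the focal length in pixels is half the picture's height over the tangent of half this angle, whatever the lens; pixels are square), "cx", "cy" (the principal point, pixels), "world_from_camera" (4x4, takes a point from camera to world coordinates). Camera axes: x right, y up, looking along -z (the intrinsics and any distortion apply to the point x, -y, -z); pixel columns grow to the right and rows downward; lengths in m; the calibration is good to about 2 mm. A picture is of the moment at which its call begins: read the wrist's pose just before it. camera_params takes no time and is no camera call; for the wrist camera it gives the pose at the moment of the call.
- r.job_done(): hands the job in; it is judged then, once.
The state is a dict: "t": time; "joint_positions": joint angles; "joint_vel": joint speeds; "effort": joint torques, N m; "tcp_pos": TCP position; "tool_rot": TCP orientation; "contact_force": force on the tool from outside, world axes, zero at the start; "moment": the same for the moment, N m; "opening": opening from 0.0 (shut) to 1.0 (fully open); "grip_force": force on a finger pad.
Only numpy, scipy, OpenCV 4.12 (cv2) and the standard library are available. Lean on these libraries where they do the work, as an engineer would, in place of code of your own. Each camera call takes 0.05 s, during which the arm holds its last target. There are 200 camera calls.

### The job

With shut fingertips, flick the stud of the blower wheel so that the wheel spins by itself counter-clockwise (seen from above) at a turn in four seconds or faster, and leave it untouched until the stud has gone past the upright tab and one whole turn further. As the stud then comes up to the tab, on that pass or any later one, press a fingertip on top of the wheel so that it stops dead with the stud in front of the tab, within the tab's width, without pushing it into place afterwards; the program finishes while holding the fingertip on the stopped wheel. Grip and lift nothing, and leave the other things on the bench where they are.

Things in the scene. Friction and masses are not known exactly. Their poses are not given: they have to be found in the camera images.
- stand: Balancing stand, fixed: grey base plate 150 x 150 x 16 mm with a foot carrying the tab. Origin on the bench under the wheel's upright axis; z up; x points from the axis to the tab. Tab: plain aluminium upright plate 32 mm wide, 6 mm thick, just outside the wheel, inner face 122 mm from the axis, top 112 mm above the bench.
- wheel (a joint): Turn of the black blower wheel about its upright axis, rad, counting on turn after turn (not wrapped); grows counter-clockwise seen from above. 0 and whole multiples of 2 pi: stud in front of the tab. Starts at rest between -2.8 and -1.2. Very free bearing, no dry friction: the speed fades in proportion to itself, to about a third in 9 s (7 to 11 s, as the wheel's mass varies).
- hub (a point): Centre of the hub cap's top, on the wheel's axis, 95 mm above the bench. Wheel: 210 mm diameter, about 0.35 kg, flat top plate 90 mm and underside 45 mm above the bench; hub cap 22 mm radius, 5 mm proud of the plate. The plate from 25 to 80 mm from the axis is bare and rigid; a few newtons of finger pressure there stop the wheel at once.
- stud (a point): Top centre of the one steel stud on the wheel: round, 12 mm diameter, standing 25 mm up from the top plate (top 115 mm above the bench), 88 mm from the wheel's axis. It goes round with the wheel.
- mark (a point): Where the stud's top centre is when the stud is exactly in front of the tab: 88 mm from the axis along the stand's x axis, 115 mm above the bench.
- drive: Bystander: flat bare metal disk drive, 100 x 70 x 10 mm, loose on the bench beside the stand. Origin at the centre of its underside.
- driver: Bystander: screwdriver 190 mm long lying along its x axis, loose on the bench beside the stand. Origin under its middle, at bench height.
- pot: Bystander: small lidded screw jar, 44 mm diameter, 50 mm tall, loose on the bench near the stand. Origin at the centre of its underside.
Not all that is in view belongs to the job. There is more than one size of the stand; the job needs the middle-sized.

How it is judged:
On the way, in this order (a step that is already met when the one before it is completed fails the run):
1. the wheel spins by itself counter-clockwise, faster than 1.3 rad/s, fingers off (velocity of joint wheel above 1.3 rad/s and contact force between the fingers and stand below 0.05 N), for 0.3 s.
2. still untouched, the stud has passed the tab and gone nearly one whole turn further (value of joint wheel above 5.4 rad and velocity of joint wheel above 0.1 rad/s and contact force between the fingers and stand below 0.05 N).
3. stopped by the fingertip with the stud in front of the tab (horizontal distance between stud and mark below 0.016 m and velocity of joint wheel between -0.05 and 0.05 rad/s and contact force between the fingers and stand above 0.3 N), for 0.2 s.
At the end, for the whole second after the job is handed in: The wheel stands still (under 0.05 rad/s), at least one whole turn past the first passing of the tab, with the stud within 16 mm of its place in front of the middle of the tab, the fingertip still pressing on the wheel (over 0.3 N), and every bystander within 15 mm of where it was (all of step 3 and value of joint wheel above 5.9 rad and distance of each of drive, driver, pot from where it was at the start of the episode below 0.015 m); the arm keeps its last pose, push and grip.
It fails at once if the stud is taken between the fingers (horizontal distance between the grasp point and stud below 0.007 m and height (world z) of the grasp point below 0.125 m).
It fails at once if the wheel is touched again between the stud's first passing of the tab and nearly one whole turn later (value of joint wheel between 0.5 and 5.3 rad and contact force between the fingers and stand above 0.1 N).
It fails at once if once past the tab, the wheel stops or turns back with the stud away from the tab (more than 19 mm) (value of joint wheel above 0.5 rad and velocity of joint wheel below 0.03 rad/s and horizontal distance between stud and mark above 0.019 m).
It fails at once if the wheel is sent round clockwise (value of joint wheel below -3.6 rad).
It fails at once if a bystander is pushed away or lifted (moved more than 15 mm) (distance of any of drive, driver, pot from where it was at the start of the episode above 0.015 m).
It also fails if it takes over 64 s, if anything falls off the work surface, if the arm or the gripper's body presses on something with over 40 N, if the wrist force passes 120 N, or if a joint passes its speed limit or range.

## Working session

There is one attempt and no reset: what is moved stays moved. The work goes in short steps, Python scripts to look and compute and a tool call to move; the robot and the scene stay as the last step left them, time stands still between calls to the robot, and variables do not carry over. Pictures are saved under pics/ and viewed, at most 10 in all, crops included, and the job is handed in when it is done.

Besides the shell and the picture viewer there is one more tool, called by a JSON object that holds its "api" and its "payload". jog_arm: Moves the arm, as the interface text tells. Its arguments: {"type":"object","properties":{"commands":{"type":"array"}},"required":["commands"]}

```bash
mkdir -p pics; ls
python3 - <<'E'
from rig import r
import cv2,numpy as np
a=r.capture("scene");b=r.capture("side")
cv2.imwrite("pics/a.png",cv2.cvtColor(cv2.resize(a,(800,600),interpolation=cv2.INTER_CUBIC),cv2.COLOR_RGB2BGR))
cv2.imwrite("pics/b.png",cv2.cvtColor(cv2.resize(b,(800,600),interpolation=cv2.INTER_CUBIC),cv2.COLOR_RGB2BGR))
for n in("scene","side","wrist"):print(n,r.camera_params(n))
o=r.get_obs();print(o)
E
```

```text
pics
scene {'fov_y': 55.06153311115853, 'cx': 254.39256037684044, 'cy': 194.45736028256954, 'world_from_camera': array([[ 0.83152589, -0.29865384,  0.46837012,  1.15708487],
       [ 0.55514713,  0.47623951, -0.68191465, -1.08076398],
       [-0.01939993,  0.82704402,  0.56180231,  0.82104315],
       [ 0.        ,  0.        ,  0.        ,  1.        ]])}
side {'fov_y': 44.50660932870274, 'cx': 260.0286536058056, 'cy': 192.2313879495552, 'world_from_camera': array([[ 0.99935864,  0.01300661, -0.03336379,  0.4875166 ],
       [-0.03473268,  0.57882742, -0.81471004, -1.42232565],
       [ 0.00871526,  0.81534633,  0.57890794,  1.00970908],
       [ 0.        ,  0.        ,  0.        ,  1.        ]])}
wrist {'fov_y': 60.8525392365932, 'cx': 247.86831214780736, 'cy': 186.0203876133834, 'world_from_camera': array([[ 0.35433064,  0.887887  ,  0.29343905,  0.27779707],
       [-0.93511859,  0.33701638,  0.10942207, -0.50997325],
       [-0.00173933, -0.3131719 ,  0.94969486,  0.37236141],
       [ 0.        ,  0.        ,  0.        ,  1.        ]])}
{'t': 0.1, 'joint_positions': array([-1.28253925e+00,  3.07509562e-01,  1.50751013e+00, -1.79488571e-06,
        1.32842968e+00, -7.35230472e-02]), 'joint_vel': array([ 1.14392907e-03, -7.69661483e-04, -3.34285030e-03, -5.69996396e-05,
        1.25882843e-03, -2.18893678e-04]), 'effort': array([ 9.87553881e-05, -4.58531106e+01, -2.52608621e+01, -1.42035442e-04,
        5.59158507e-03, -5.48854082e-07]), 'tcp_pos': array([ 0.20330329, -0.53719896,  0.23047896]), 'tool_rot': array([-3.08851843e+00, -5.64857389e-01,  3.15072613e-04]), 'contact_force': array([ 0.04247697,  0.21404202, -0.56148265]), 'moment': array([-0.00747632, -0.00734285,  0.04220308]), 'grip_force': 0.0, 'opening': 1.0000169420259843}
```

View pics/a.png

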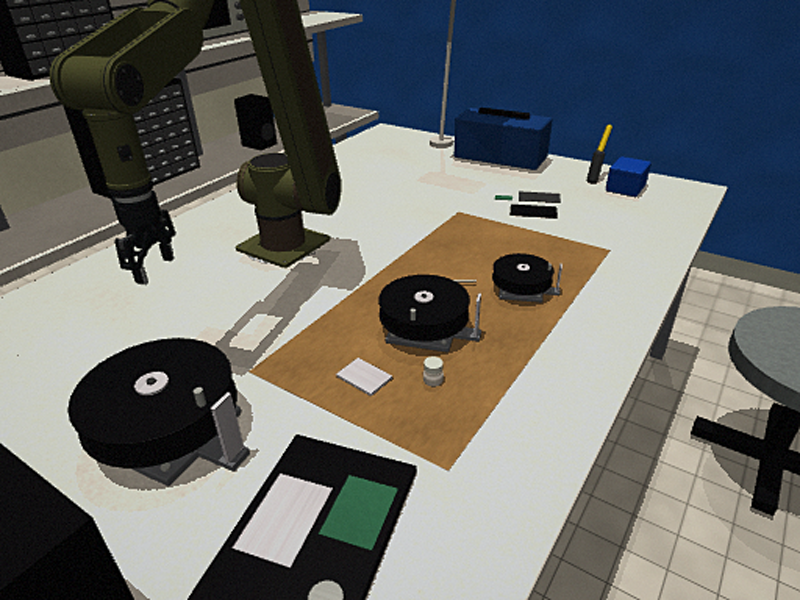

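View pics/b.png

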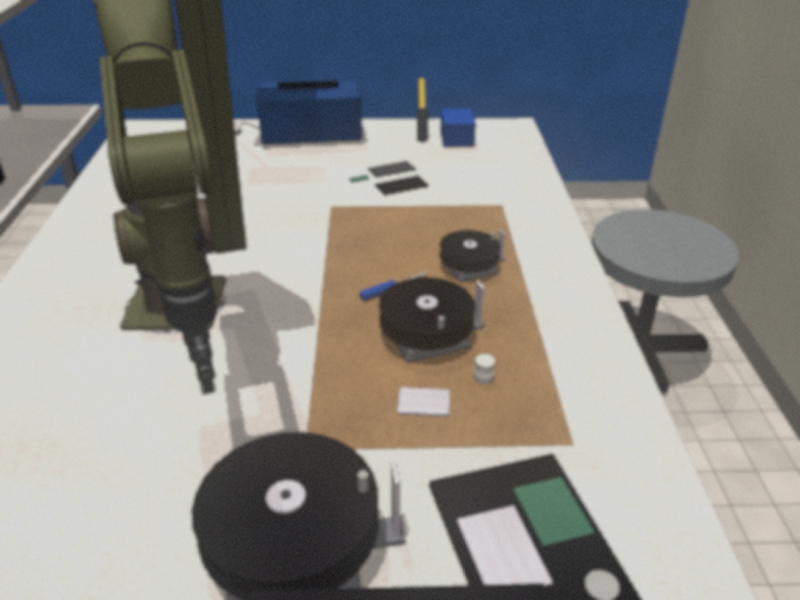

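The scene view has the middle wheel's hub at about (424,296) of 800x600, its stud at (413,313) and its tab at (478,297). The side view has the hub at (428,302), the stud at (441,319) and the tab at (480,285). I'll enlarge both.

Run:
```python
import cv2,numpy as np
from rig import r
a=cv2.cvtColor(r.capture("scene"),cv2.COLOR_RGB2BGR);b=cv2.cvtColor(r.capture("side"),cv2.COLOR_RGB2BGR)
cv2.imwrite("a.png",a);cv2.imwrite("b.png",b)
f=lambda im,x,y:cv2.resize(im[y:y+75,x:x+80],(400,375),interpolation=cv2.INTER_CUBIC)
A=f(a,235,168);B=f(b,235,170)
m=np.hstack([A,B]);m=cv2.convertScaleAbs(m,alpha=1.3,beta=15)
cv2.imwrite("pics/c.png",m)
```

```text
(no output)
```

View pics/c.png

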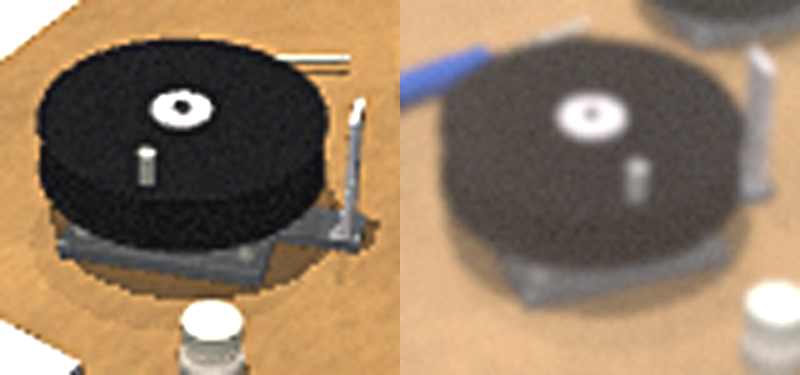

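Scene crop (5x): hub cap (181,109), stud top (147,152), tab top (358,103). Side crop, less the 400 px offset: hub (192,117), stud top (237,163), tab top (361,60). The jar and the screwdriver are also visible. Next I triangulate these points.

```bash
cat > h.py <<'E'
import numpy as np
from rig import r
def ray(n,u,v,P=None):
    P=P or r.camera_params(n);f=192/np.tan(np.radians(P["fov_y"]/2));M=P["world_from_camera"]
    d=M[:3,:3]@np.array([(u-P["cx"])/f,-(v-P["cy"])/f,-1]);return M[:3,3],d/np.linalg.norm(d)
def tri(rs):
    A=sum(np.eye(3)-np.outer(d,d) for o,d in rs);b=sum((np.eye(3)-np.outer(d,d))@o for o,d in rs)
    return np.linalg.solve(A,b)
def atz(o,d,z): return o+d*(z-o[2])/d[2]
E
python3 - <<'E'
from h import *
np.set_printoptions(precision=4,suppress=True)
for n,a,b,z in [("hub",(181,109),(192,117),.095),("stud",(147,152),(237,163),.115),("tab",(358,103),(361,60),.112)]:
    A=ray("scene",235+a[0]/5-.4,168+a[1]/5-.4);B=ray("side",235+b[0]/5-.4,170+b[1]/5-.4)
    print(n,tri([A,B]),atz(*A,z),atz(*B,z))
# bystanders from rough 800x600 px
for n,u,v,z in[("pot",433,366,.05),("pot side",485,363,.05)]:
    print(n,atz(*ray("side" if "side" in n else "scene",u*.64,v*.64),z))
for q in[(340,376),(369,393),(392,376),(364,358)]:print("drive",atz(*ray("scene",q[0]*.64,q[1]*.64),.01))
for q in[(362,295),(395,284),(425,276)]:print("driver",atz(*ray("side",q[0]*.64,q[1]*.64),.012))
E
```

```text
hub [ 0.5836 -0.1414  0.0953] [ 0.5836 -0.1415  0.095 ] [ 0.5837 -0.1405  0.095 ]
stud [ 0.6073 -0.2232  0.1158] [ 0.6076 -0.2242  0.115 ] [ 0.6075 -0.2198  0.115 ]
tab [ 0.7011 -0.0993  0.1146] [ 0.6979 -0.0914  0.112 ] [ 0.7013 -0.0998  0.112 ]
pot [ 0.7022 -0.2951  0.05  ]
pot side [ 0.6943 -0.2938  0.05  ]
drive [ 0.5289 -0.388   0.01  ]
drive [ 0.6117 -0.3972  0.01  ]
drive [ 0.6221 -0.3287  0.01  ]
drive [ 0.5364 -0.3125  0.01  ]
driver [0.4407 0.0061 0.012 ]
driver [0.52   0.0509 0.012 ]
driver [0.5948 0.0845 0.012 ]
```

{"api": "jog_arm", "payload": {"commands": [{"grip":0,"xyz":[0.02,-0.0075,0],"spin":0},{"grip":0,"xyz":[0.055,-0.02,0],"spin":0},{"grip":0,"xyz":[0.09,-0.034,0],"spin":0},{"grip":0,"xyz":[0.125,-0.047,0],"spin":0},{"grip":0,"xyz":[0.16,-0.06,0],"spin":0},{"grip":0,"xyz":[0.195,-0.073,0],"spin":0},{"grip":0,"xyz":[0.23,-0.086,0],"spin":0},{"grip":0,"xyz":[0.265,-0.099,0],"spin":0},{"grip":0,"xyz":[0.3,-0.112,0],"spin":0},{"grip":0,"xyz":[0.335,-0.126,0],"spin":0},{"grip":0,"xyz":[0.37,-0.139,0],"spin":0},{"grip":0,"xyz":[0.4,-0.15,0],"spin":0}]}}

```text
t: 1.2
tcp_pos: [0.526, -0.2539, 0.2312]
tool_rot: [-3.09, -0.566, -0.001]
contact_force: [0.4, -0.2, 0.4]
opening: 0.0
grip_force: 0.0
```

{"api": "jog_arm", "payload": {"commands": [{"grip":0,"xyz":[0.03,-0.011,0],"spin":0},{"grip":0,"xyz":[0.06,-0.022,0],"spin":0},{"grip":0,"xyz":[0.085,-0.031,0],"spin":0},{"grip":0,"xyz":[0.0955,-0.0357,0],"spin":0},{"grip":0,"xyz":[0.0955,-0.0357,0],"spin":0},{"grip":0,"xyz":[0.0955,-0.0357,0],"spin":0}]}}

```text
t: 1.7
tcp_pos: [0.6006, -0.1887, 0.2308]
tool_rot: [3.09, 0.567, -0.003]
contact_force: [0.1, -0.2, 0.2]
opening: -0.003
grip_force: 0.0
```

Run:
```python
from h import *
import cv2,pickle
P=r.camera_params("wrist");im=r.capture("wrist");pickle.dump(P,open("P1.pkl","wb"))
cv2.imwrite("pics/d.png",cv2.convertScaleAbs(cv2.cvtColor(cv2.resize(im,(800,600),interpolation=cv2.INTER_CUBIC),cv2.COLOR_RGB2BGR),alpha=1.4,beta=20))
o=r.get_obs();print(o["t"],o["tcp_pos"],o["tool_rot"],o["contact_force"],o["opening"])
```

```text
1.75 [ 0.60006201 -0.18931322  0.2309107 ] [ 3.09021385e+00  5.65246038e-01 -2.88134029e-03] [-0.72405052 -0.88010867 -0.16015875] -0.0008533984537924377
```

View pics/d.png

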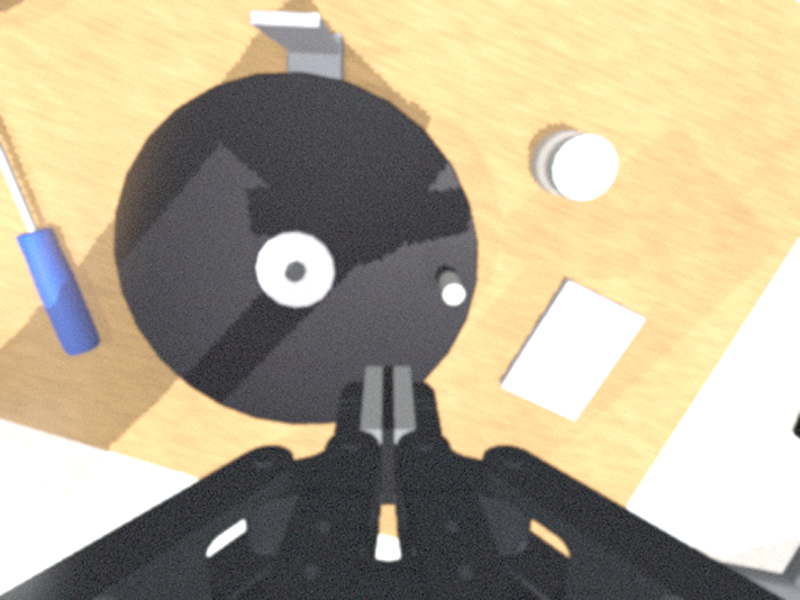

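The wrist view shows the hub at (295,271), the stud top at (453,294), the tab's top strip centred near (286,19), the jar at (585,167) and the drive at (573,350). The screwdriver is to the left of the wheel.

Run:
```python
from h import *
import pickle
P=pickle.load(open("P1.pkl","rb"));np.set_printoptions(precision=4,suppress=True)
W=lambda u,v:ray("w",(u+.5)*.64-.5,(v+.5)*.64-.5,P)
p={}
for n,q,z in[("hub",(295,271),.095),("stud",(453,294),.115),("tabc",(286,19),.112),("tabL",(252,18),.112),("tabR",(321,19),.112),("pot",(585,167),.05)]:
    p[n]=atz(*W(*q),z);print(n,p[n])
for n in("stud","tabc","tabL","tabR"):
    d=(p[n]-p["hub"])[:2];print(n,np.hypot(*d),np.degrees(np.arctan2(d[1],d[0])))
# stereo with scene+side
print(tri([W(295,271),ray("scene",270.8,189.4),ray("side",273,193)]),tri([W(453,294),ray("scene",264,198),ray("side",282,202.2)]))
o=r.get_obs();from scipy.spatial.transform import Rotation as R
print(R.from_rotvec(o["tool_rot"]).as_matrix(),o["tcp_pos"])
```

```text
hub [ 0.5816 -0.1407  0.095 ]
stud [ 0.6061 -0.2246  0.115 ]
tabc [ 0.7002 -0.1019  0.112 ]
tabL [ 0.6951 -0.0873  0.112 ]
tabR [ 0.7059 -0.1168  0.112 ]
pot [ 0.6935 -0.2841  0.05  ]
stud 0.08742474136992533 -73.73315783887095
tabc 0.12477477945819417 18.10185072116929
tabL 0.12540819752868312 25.20034895751021
tabR 0.12654569670931579 10.852705420601401
[ 0.5829 -0.1408  0.0951] [ 0.6072 -0.224   0.1165]
[[ 0.9352  0.354  -0.0018]
 [ 0.354  -0.9353 -0.0004]
 [-0.0018 -0.0002 -1.    ]] [ 0.6001 -0.1893  0.2309]
```

{"api": "jog_arm", "payload": {"commands": [{"grip":0,"xyz":[0,0,0.03],"spin":0},{"grip":0,"xyz":[0,0,0.07],"spin":0},{"grip":0,"xyz":[0,0,0.105],"spin":0},{"grip":0,"xyz":[0,0,0.125],"spin":0},{"grip":0,"xyz":[0,0,0.133],"spin":0},{"grip":0,"xyz":[0,0,0.133],"spin":0},{"grip":0,"xyz":[0,0,0.133],"spin":0}]}}

```text
t: 2.33
tcp_pos: [0.601, -0.19, 0.0991]
tool_rot: [3.09, 0.563, 0.001]
contact_force: [0.9, -0.3, 1.0]
opening: -0.004
grip_force: 0.0
```

{"api": "jog_arm", "payload": {"commands": [{"grip":0,"xyz":[0,0,0.012],"spin":0}]}}

```text
t: 2.42
tcp_pos: [0.6042, -0.1908, 0.0906]
tool_rot: [3.086, 0.563, 0.011]
contact_force: [1.4, -0.7, 0.5]
opening: 0.001
grip_force: 0.0
```

{"api": "jog_arm", "payload": {"commands": [{"grip":0,"xyz":[0,0,0],"spin":0}]}}

```text
t: 2.5
tcp_pos: [0.6045, -0.1906, 0.0903]
tool_rot: [3.086, 0.563, 0.012]
contact_force: [1.0, 0.2, 0.1]
opening: 0.002
grip_force: 0.0
```

{"api": "jog_arm", "payload": {"commands": [{"grip":0,"xyz":[0,0,0],"spin":0}]}}

```text
t: 2.58
tcp_pos: [0.6039, -0.1904, 0.0901]
tool_rot: [3.086, 0.564, 0.01]
contact_force: [0.8, -1.6, 5.1]
opening: -0.002
grip_force: 2.8
```

{"api": "jog_arm", "payload": {"commands": [{"grip":0,"xyz":[0,0,0.006],"spin":0}]}}

```text
t: 2.67
tcp_pos: [0.6064, -0.1897, 0.0895]
tool_rot: [3.086, 0.563, 0.019]
contact_force: [-10.3, 11.7, 73.3]
opening: 0.002
grip_force: 36.9
```

{"api": "jog_arm", "payload": {"commands": [{"grip":0,"xyz":[0,0,0],"spin":0}]}}

```text
t: 2.75
tcp_pos: [0.6071, -0.1897, 0.0898]
tool_rot: [3.085, 0.563, 0.022]
contact_force: [-3.6, 5.9, 34.2]
opening: -0.003
grip_force: 17.3
```

{"api": "jog_arm", "payload": {"commands": [{"grip":0,"xyz":[0,0,0],"spin":0},{"grip":0,"xyz":[0,0,0],"spin":0}]}}

```text
t: 2.92
tcp_pos: [0.607, -0.1897, 0.0898]
tool_rot: [3.084, 0.564, 0.022]
contact_force: [-2.9, 5.0, 33.6]
opening: -0.001
grip_force: 16.8
```

{"api": "jog_arm", "payload": {"commands": [{"grip":0,"xyz":[0,0,-0.02],"spin":0},{"grip":0,"xyz":[0,0,-0.055],"spin":0},{"grip":0,"xyz":[-0.01,0.01,-0.07],"spin":0},{"grip":0,"xyz":[-0.037,0.034,-0.07],"spin":0},{"grip":0,"xyz":[-0.037,0.034,-0.07],"spin":0},{"grip":0,"xyz":[-0.037,0.034,-0.07],"spin":0}]}}

```text
t: 3.42
tcp_pos: [0.5785, -0.2354, 0.1524]
tool_rot: [3.089, 0.561, 0.004]
contact_force: [0.2, 0.2, -0.0]
opening: 0.003
grip_force: 0.0
```

Run:
```python
from h import *
import cv2,pickle
P=r.camera_params("wrist");im=r.capture("wrist");pickle.dump(P,open("P2.pkl","wb"))
cv2.imwrite("pics/e.png",cv2.convertScaleAbs(cv2.cvtColor(cv2.resize(im,(800,600),interpolation=cv2.INTER_CUBIC),cv2.COLOR_RGB2BGR),alpha=1.4,beta=20))
o=r.get_obs();print(o["t"],o["tcp_pos"],o["tool_rot"],o["contact_force"],o["opening"])
```

```text
3.4667 [ 0.57867458 -0.23436105  0.15167649] [3.09005513e+00 5.62200870e-01 2.85878820e-03] [-1.10021313  0.92080983 -0.3611208 ] -0.00459692677592454
```

View pics/e.png

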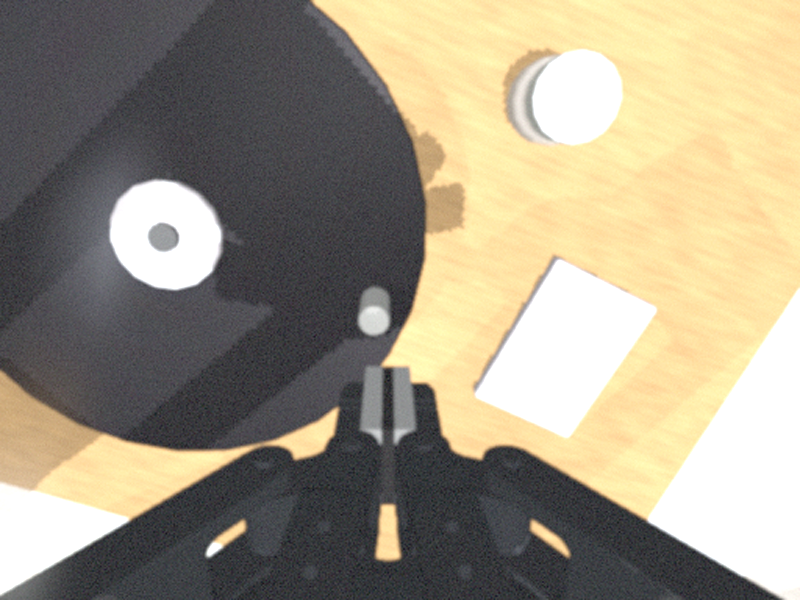

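The stud top is at (374,319), straight ahead of the fingertips at (388,368). The hub is at (165,235).

Run:
```python
from h import *
import pickle
from scipy.spatial.transform import Rotation as R
P=pickle.load(open("P2.pkl","rb"));np.set_printoptions(precision=4,suppress=True)
W=lambda u,v:ray("w",(u+.5)*.64-.5,(v+.5)*.64-.5,P)
h=atz(*W(165,235),.095);s=atz(*W(374,319),.115);d=(s-h)[:2]
M=R.from_rotvec([3.0895,.5635,.001]).as_matrix()
print(h,s,np.hypot(*d),np.degrees(np.arctan2(d[1],d[0])),M.T@(s-[.5787,-.2348,.152]),M.T@(h-[.5787,-.2348,.152]))
print("fingertip edge",M.T@(atz(*W(388,368),.152)-[.5787,-.2348,.152]))
```

```text
[ 0.5825 -0.1407  0.095 ] [ 0.5855 -0.2282  0.115 ] 0.08761745728869111 -88.0147428969801 [ 0.0087 -0.0038  0.037 ] [ 0.0368 -0.0868  0.0569]
fingertip edge [0.0069 0.0014 0.    ]
```

{"api": "jog_arm", "payload": {"commands": [{"grip":0,"xyz":[-0.02,0,0],"spin":0},{"grip":0,"xyz":[-0.028,0,0],"spin":0},{"grip":0,"xyz":[-0.028,0,0],"spin":0},{"grip":0,"xyz":[-0.028,0,0],"spin":0}]}}

```text
t: 3.8
tcp_pos: [0.5525, -0.243, 0.1503]
tool_rot: [-3.09, -0.565, -0.0]
contact_force: [1.1, 0.3, 0.3]
opening: -0.005
grip_force: 0.0
```

Run:
```python
from h import *
import cv2,pickle
P=r.camera_params("wrist");im=r.capture("wrist");pickle.dump(P,open("P3.pkl","wb"))
o=r.get_obs();print(o["t"],o["tcp_pos"])
g=cv2.cvtColor(im,cv2.COLOR_RGB2BGR);cv2.imwrite("w3.png",g)
cv2.imwrite("pics/f.png",cv2.convertScaleAbs(cv2.resize(g[100:260,60:320],(780,480),interpolation=cv2.INTER_CUBIC),alpha=1.4,beta=20))
```

```text
3.85 [ 0.5530535  -0.24307003  0.15035103]
```

View pics/f.png

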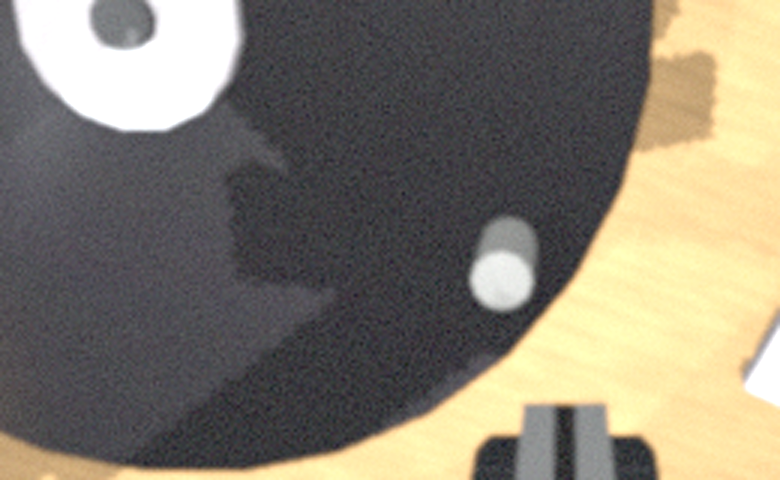

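The stud top is at crop pixel (502,280), which is (227,193) in the full image. The fingertips are behind it and slightly to its right.

Run:
```python
from h import *
import pickle
from scipy.spatial.transform import Rotation as R
P=pickle.load(open("P3.pkl","rb"));s=atz(*ray("w",227,193,P),.115);h=np.array([.5825,-.1407]);d=s[:2]-h
M=R.from_rotvec([3.09,.565,0]).as_matrix()
print(s,np.hypot(*d),np.degrees(np.arctan2(d[1],d[0])),M.T@(s-[.5529,-.2430,.1503]))
```

```text
[ 0.56409043 -0.22654483  0.115     ] 0.0877966250305161 -102.10384704336498 [ 0.01629158 -0.01144316  0.03529486]
```

{"api": "jog_arm", "payload": {"commands": [{"grip":0,"xyz":[-0.012,-0.036,0],"spin":0},{"grip":0,"xyz":[-0.019,-0.055,0.01],"spin":0},{"grip":0,"xyz":[-0.019,-0.055,0.04],"spin":0},{"grip":0,"xyz":[-0.019,-0.055,0.051],"spin":0},{"grip":0,"xyz":[-0.019,-0.055,0.051],"spin":0},{"grip":0,"xyz":[-0.019,-0.055,0.051],"spin":0}]}}

```text
t: 4.35
tcp_pos: [0.5157, -0.1983, 0.0989]
tool_rot: [-3.089, -0.566, 0.001]
contact_force: [0.2, -0.0, 0.5]
opening: 0.003
grip_force: 0.0
```

```bash
cat > look.py <<'E'
from h import *
import cv2
from scipy.spatial.transform import Rotation as R
H=np.array([.5825,-.1407])
M=R.from_rotvec([3.09,.565,0]).as_matrix()
def rep(p):
    d=p[:2]-H;a=np.degrees(np.arctan2(d[1],d[0]));return dict(r=round(np.hypot(*d),4),world=round(a,1),phi=round(a+69.25,1),wheel=round(np.radians(a-18.3),3))
def stud(n,P,im,z=.115,pr=True):
    # bright grey pixels whose ray at stud-top height falls in ring 82..94 mm; return angle of the centroid
    g=im.astype(float).mean(2);v,u=np.nonzero(g>0);f=192/np.tan(np.radians(P["fov_y"]/2));Mw=P["world_from_camera"]
    D=np.stack([(u-P["cx"])/f,-(v-P["cy"])/f,-np.ones(len(u))])
    D=Mw[:3,:3]@D;p=Mw[:2,3:4]+D[:2]*((z-Mw[2,3])/D[2])
    d=p-H[:,None];rr=np.hypot(*d);a=np.degrees(np.arctan2(d[1],d[0]))
    m=(rr>.083)&(rr<.093);h,e=np.histogram(a[m],180,(-180,180),weights=g[v,u][m]);c,_=np.histogram(a[m],180,(-180,180))
    return e[:-1]+1,h/np.maximum(c,1),c
E
python3 - <<'E'
from look import *
P=r.camera_params("wrist");im=r.capture("wrist");o=r.get_obs()
print(o["t"],o["tcp_pos"],o["contact_force"],M.T@np.r_[o["tcp_pos"][:2]-H,0])
import pickle;pickle.dump(P,open("P4.pkl","wb"))
g=cv2.cvtColor(im,cv2.COLOR_RGB2BGR);cv2.imwrite("pics/g.png",cv2.convertScaleAbs(cv2.resize(g,(800,600),interpolation=cv2.INTER_CUBIC),alpha=1.4,beta=20))
E
```

```text
4.4 [ 0.51641575 -0.19883582  0.09967526] [ 0.01538702 -1.21384583  0.42586451] [-8.23805970e-02  3.09893369e-02  1.64352962e-05]
```

View pics/g.png

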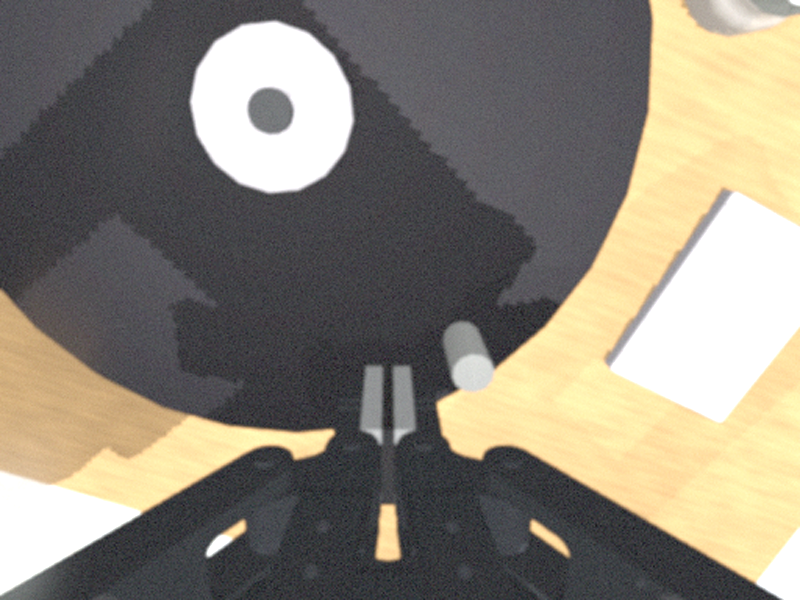

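The stud, with its top at (473,372), is just right of the tips on their +y side, and it is drifting back toward them after the test press. I'll push it round an arc now.

{"api": "jog_arm", "payload": {"commands": [{"grip":0,"xyz":[0.0015,0.0037,0],"spin":0},{"grip":0,"xyz":[0.005,0.011,0],"spin":0},{"grip":0,"xyz":[0.0115,0.021,0],"spin":0},{"grip":0,"xyz":[0.0213,0.0323,0],"spin":0},{"grip":0,"xyz":[0.0337,0.0423,0],"spin":0},{"grip":0,"xyz":[0.0477,0.05,0],"spin":0},{"grip":0,"xyz":[0.063,0.0548,0],"spin":0},{"grip":0,"xyz":[0.0787,0.0569,0],"spin":0},{"grip":0,"xyz":[0.079,0.057,0],"spin":0},{"grip":0,"xyz":[0.075,0.057,-0.025],"spin":0},{"grip":0,"xyz":[0.07,0.057,-0.06],"spin":0},{"grip":0,"xyz":[0.07,0.057,-0.06],"spin":0}]}}

```text
t: 5.4
tcp_pos: [0.6039, -0.2299, 0.1661]
tool_rot: [3.084, 0.564, 0.013]
contact_force: [1.2, -0.7, 0.8]
opening: 0.0
grip_force: 0.0
```

Run:
```python
from look import *
import pickle
n="scene";L=[]
for i in range(6):
    t=r.get_obs()["t"];im=r.capture(n);L.append((t,im))
pickle.dump((r.camera_params(n),L),open("seq.pkl","wb"))
o=r.get_obs();print(o["t"],o["tcp_pos"])
P=r.camera_params(n)
for t,im in (L[0],L[2],L[5]):
    e,h,c=stud(n,P,im);k=np.argsort(h)[::-1][:6];print(t,[(e[j],round(h[j])) for j in k])
m=np.hstack([cv2.resize(L[i][1][160:235,230:320],(390,325),interpolation=cv2.INTER_CUBIC) for i in(0,5)])
cv2.imwrite("pics/h.png",cv2.convertScaleAbs(cv2.cvtColor(m,cv2.COLOR_RGB2BGR),alpha=1.3,beta=15))
```

```text
5.7 [ 0.59987016 -0.22715087  0.15821651]
5.4 [(np.float64(57.0), 194), (np.float64(55.0), 189), (np.float64(-9.0), 127), (np.float64(-11.0), 122), (np.float64(69.0), 122), (np.float64(75.0), 118)]
5.5 [(np.float64(57.0), 196), (np.float64(55.0), 188), (np.float64(69.0), 126), (np.float64(1.0), 118), (np.float64(103.0), 117), (np.float64(101.0), 116)]
5.65 [(np.float64(57.0), 195), (np.float64(55.0), 190), (np.float64(21.0), 163), (np.float64(47.0), 134), (np.float64(17.0), 131), (np.float64(69.0), 121)]
```

View pics/h.png

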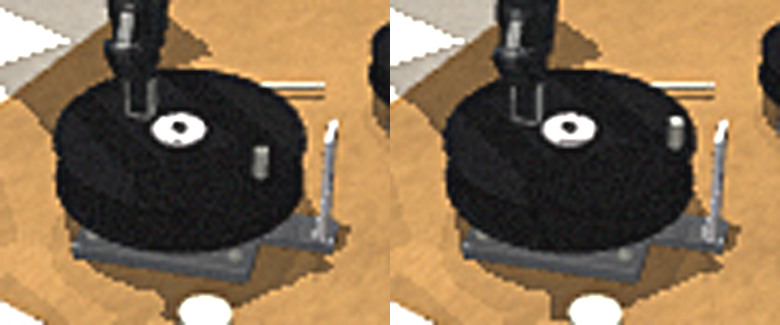

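The wheel spins at about 2 rad/s and passes the tab near t=5.65. I'll go to the hover point, clear of the stud, and track it.

{"api": "jog_arm", "payload": {"commands": [{"grip":0,"xyz":[0.0115,-0.018,0],"spin":0},{"grip":0,"xyz":[0.0115,-0.036,0],"spin":0},{"grip":0,"xyz":[0.0115,-0.036,0.02],"spin":0},{"grip":0,"xyz":[0.0115,-0.036,0.04],"spin":0},{"grip":0,"xyz":[0.0115,-0.036,0.054],"spin":0},{"grip":0,"xyz":[0.0115,-0.036,0.061],"spin":0},{"grip":0,"xyz":[0.0115,-0.036,0.061],"spin":0}]}}

```text
t: 6.28
tcp_pos: [0.5969, -0.1888, 0.0954]
tool_rot: [-3.087, -0.565, 0.008]
contact_force: [-0.3, -0.2, 0.3]
opening: -0.0
grip_force: 0.0
```

```bash
cat > trk.py <<'E'
from look import *
import sys,pickle
from scipy.optimize import curve_fit
def diffang(bg,im,P):
    # moving-bright detector: difference to background in the ring, scene camera
    e,h,c=stud("scene",P,im);e0,h0,c0=bg
    d=h-h0;k=np.argmax(d);s=slice(max(k-4,0),k+5);w=np.clip(d[s],0,None)
    return (e[s]*w).sum()/w.sum(),d[k]
E
python3 - <<'E'
from trk import *
P=r.camera_params("scene");L=[]
for i in range(8):
    t=r.get_obs()["t"];L.append((t,r.capture("scene")))
pickle.dump((P,L),open("seq2.pkl","wb"))
bg=np.median([im for t,im in L],0);B=stud("scene",P,bg)
for t,im in L:print(round(t,3),diffang(B,im,P))
o=r.get_obs();print(o["t"],o["tcp_pos"],o["contact_force"])
P1,L1=pickle.load(open("seq.pkl","rb"));B=stud("scene",P1,np.median([im for t,im in L1],0))
for t,im in L1:print(round(t,3),diffang(B,im,P))
E
```

```text
6.283 (np.float64(94.92897727272727), np.float64(49.166666666666664))
6.333 (np.float64(101.36710719530103), np.float64(41.666666666666664))
6.383 (np.float64(106.73080967402733), np.float64(47.66666666666667))
6.433 (np.float64(111.33939393939394), np.float64(44.0))
6.483 (np.float64(132.71098265895955), np.float64(8.333333333333332))
6.533 (np.float64(-77.0), np.float64(4.666666666666666))
6.583 (np.float64(137.69035532994926), np.float64(21.166666666666664))
6.633 (np.float64(139.03053435114504), np.float64(21.5))
6.6833 [ 0.59938059 -0.1898981   0.09921327] [-0.03293933 -0.00260958  0.6890746 ]
5.4 (np.float64(-11.838055130168453), np.float64(112.33333333333333))
5.45 (np.float64(-6.644527327499643), np.float64(109.58333333333333))
5.5 (np.float64(-0.00950251537171598), np.float64(99.25))
5.55 (np.float64(5.9422246220302375), np.float64(109.83333333333334))
5.6 (np.float64(13.024947098786056), np.float64(129.44444444444446))
5.65 (np.float64(18.446901051105474), np.float64(147.77777777777777))
```

{"api": "jog_arm", "payload": {"commands": [{"grip":0,"xyz":[0,0,-0.001],"spin":0},{"grip":0,"xyz":[0,0,-0.001],"spin":0},{"grip":0,"xyz":[0,0,-0.001],"spin":0},{"grip":0,"xyz":[0,0,-0.001],"spin":0},{"grip":0,"xyz":[0,0,-0.001],"spin":0},{"grip":0,"xyz":[0,0,-0.001],"spin":0},{"grip":0,"xyz":[0,0,-0.001],"spin":0},{"grip":0,"xyz":[0,0,-0.001],"spin":0},{"grip":0,"xyz":[0,0,-0.001],"spin":0},{"grip":0,"xyz":[0,0,-0.001],"spin":0},{"grip":0,"xyz":[0,0,-0.001],"spin":0},{"grip":0,"xyz":[0,0,-0.001],"spin":0}]}}

```text
t: 7.68
tcp_pos: [0.5988, -0.1896, 0.0993]
tool_rot: [-3.09, -0.565, 0.0]
contact_force: [-0.6, 0.2, 0.1]
opening: 0.003
grip_force: 0.0
```

{"api": "jog_arm", "payload": {"commands": [{"grip":0,"xyz":[0,0,0],"spin":0},{"grip":0,"xyz":[0,0,0],"spin":0},{"grip":0,"xyz":[0,0,0],"spin":0},{"grip":0,"xyz":[0,0,0],"spin":0},{"grip":0,"xyz":[0,0,0],"spin":0},{"grip":0,"xyz":[0,0,0],"spin":0},{"grip":0,"xyz":[0,0,0],"spin":0},{"grip":0,"xyz":[0,0,0],"spin":0},{"grip":0,"xyz":[0,0,0],"spin":0},{"grip":0,"xyz":[0,0,0],"spin":0},{"grip":0,"xyz":[0,0,0],"spin":0},{"grip":0,"xyz":[0,0,0],"spin":0}]}}

```text
t: 8.68
tcp_pos: [0.5989, -0.1896, 0.0993]
tool_rot: [-3.09, -0.565, -0.0]
contact_force: [-0.4, -0.3, -0.7]
opening: -0.0
grip_force: 0.0
```

Run:
```python
from trk import *
P=r.camera_params("scene");L=[]
for i in range(20):
    t=r.get_obs()["t"];L.append((t,r.capture("scene")))
pickle.dump((P,L),open("seq3.pkl","wb"))
B=stud("scene",P,np.median([im for t,im in L],0))
for t,im in L:print(round(t,3),*np.round(diffang(B,im,P),1))
o=r.get_obs();print(o["t"],o["tcp_pos"],o["contact_force"])
```

```text
8.683 -20.9 107.8
8.733 -16.9 114.2
8.783 -12.2 113.2
8.833 -8.3 117.8
8.883 -4.5 99.9
8.933 1.0 110.3
8.983 4.2 105.0
9.033 6.7 100.2
9.083 11.4 102.8
9.133 15.1 91.7
9.183 19.0 76.2
9.233 23.4 103.2
9.283 28.1 101.9
9.333 33.3 101.7
9.383 16.8 70.6
9.433 40.6 97.2
9.483 24.1 53.0
9.533 51.7 123.2
9.583 51.5 75.8
9.633 61.6 57.0
9.6833 [ 0.59884777 -0.18963485  0.09928085] [ 0.23065369 -0.12225229 -0.93780866]
```

{"api": "jog_arm", "payload": {"commands": [{"grip":0,"xyz":[0,0,0],"spin":0},{"grip":0,"xyz":[0,0,0],"spin":0},{"grip":0,"xyz":[0,0,0],"spin":0},{"grip":0,"xyz":[0,0,0],"spin":0},{"grip":0,"xyz":[0,0,0],"spin":0},{"grip":0,"xyz":[0,0,0],"spin":0},{"grip":0,"xyz":[0,0,0],"spin":0},{"grip":0,"xyz":[0,0,0],"spin":0},{"grip":0,"xyz":[0,0,0],"spin":0},{"grip":0,"xyz":[0,0,0],"spin":0},{"grip":0,"xyz":[0,0,0],"spin":0},{"grip":0,"xyz":[0,0,0],"spin":0}]}}

```text
t: 10.68
tcp_pos: [0.5989, -0.1896, 0.0993]
tool_rot: [3.09, 0.565, 0.0]
contact_force: [-0.3, 0.4, -0.1]
opening: -0.0
grip_force: 0.0
```

{"api": "jog_arm", "payload": {"commands": [{"grip":0,"xyz":[0,0,0],"spin":0},{"grip":0,"xyz":[0,0,0],"spin":0},{"grip":0,"xyz":[0,0,0],"spin":0},{"grip":0,"xyz":[0,0,0],"spin":0},{"grip":0,"xyz":[0,0,0],"spin":0},{"grip":0,"xyz":[0,0,0],"spin":0},{"grip":0,"xyz":[0,0,0],"spin":0},{"grip":0,"xyz":[0,0,0],"spin":0},{"grip":0,"xyz":[0,0,0],"spin":0},{"grip":0,"xyz":[0,0,0],"spin":0},{"grip":0,"xyz":[0,0,0],"spin":0},{"grip":0,"xyz":[0,0,0],"spin":0}]}}

```text
t: 11.68
tcp_pos: [0.5989, -0.1896, 0.0993]
tool_rot: [-3.09, -0.565, -0.0]
contact_force: [-0.7, 0.5, 0.0]
opening: -0.0
grip_force: 0.0
```

{"api": "jog_arm", "payload": {"commands": [{"grip":0,"xyz":[0,0,0],"spin":0},{"grip":0,"xyz":[0,0,0],"spin":0},{"grip":0,"xyz":[0,0,0],"spin":0},{"grip":0,"xyz":[0,0,0],"spin":0},{"grip":0,"xyz":[0,0,0],"spin":0},{"grip":0,"xyz":[0,0,0],"spin":0},{"grip":0,"xyz":[0,0,0],"spin":0},{"grip":0,"xyz":[0,0,0],"spin":0},{"grip":0,"xyz":[0,0,0],"spin":0},{"grip":0,"xyz":[0,0,0],"spin":0},{"grip":0,"xyz":[0,0,0],"spin":0},{"grip":0,"xyz":[0,0,0],"spin":0}]}}

```text
t: 12.68
tcp_pos: [0.5989, -0.1896, 0.0993]
tool_rot: [3.09, 0.565, 0.0]
contact_force: [-0.7, -0.4, -0.6]
opening: -0.0
grip_force: 0.0
```

{"api": "jog_arm", "payload": {"commands": [{"grip":0,"xyz":[0,0,0],"spin":0},{"grip":0,"xyz":[0,0,0],"spin":0},{"grip":0,"xyz":[0,0,0],"spin":0},{"grip":0,"xyz":[0,0,0],"spin":0},{"grip":0,"xyz":[0,0,0],"spin":0},{"grip":0,"xyz":[0,0,0],"spin":0},{"grip":0,"xyz":[0,0,0],"spin":0},{"grip":0,"xyz":[0,0,0],"spin":0},{"grip":0,"xyz":[0,0,0],"spin":0},{"grip":0,"xyz":[0,0,0],"spin":0},{"grip":0,"xyz":[0,0,0],"spin":0},{"grip":0,"xyz":[0,0,0],"spin":0}]}}

```text
t: 13.68
tcp_pos: [0.5989, -0.1896, 0.0993]
tool_rot: [-3.09, -0.565, 0.0]
contact_force: [-0.4, -0.6, 0.2]
opening: 0.003
grip_force: 0.0
```

Run:
```python
from trk import *
P=r.camera_params("scene");L=[]
for i in range(12):
    t=r.get_obs()["t"];L.append((t,r.capture("scene")))
pickle.dump((P,L),open("seq4.pkl","wb"))
P3,L3=pickle.load(open("seq3.pkl","rb"))
B=stud("scene",P,np.median([im for t,im in L3[:3]+L3[10:]],0))
for t,im in L:print(round(t,3),*np.round(diffang(B,im,P),1))
o=r.get_obs();print(o["t"],o["tcp_pos"],o["contact_force"])
```

```text
13.683 -41.2 114.3
13.733 -38.3 115.0
13.783 -35.8 119.0
13.833 -33.5 107.8
13.883 -31.4 109.7
13.933 -29.3 107.0
13.983 -26.6 111.3
14.033 -24.5 116.0
14.083 -22.2 105.3
14.133 -19.3 115.0
14.183 -17.3 109.0
14.233 -14.9 109.7
14.2833 [ 0.5988691  -0.18962412  0.09932267] [ 1.20152399 -0.65282465 -0.08367535]
```

{"api": "jog_arm", "payload": {"commands": [{"grip":0,"xyz":[0,0,0.001],"spin":0},{"grip":0,"xyz":[0,0,0.002],"spin":0},{"grip":0,"xyz":[0,0,0.003],"spin":0},{"grip":0,"xyz":[0,0,0.004],"spin":0},{"grip":0,"xyz":[0,0,0.004],"spin":0},{"grip":0,"xyz":[0,0,0.004],"spin":0},{"grip":0,"xyz":[0,0,0.004],"spin":0},{"grip":0,"xyz":[0,0,0.015],"spin":0},{"grip":0,"xyz":[0,0,0.015],"spin":0},{"grip":0,"xyz":[0,0,0.015],"spin":0},{"grip":0,"xyz":[0,0,0.015],"spin":0},{"grip":0,"xyz":[0,0,0.015],"spin":0}]}}

```text
t: 15.28
tcp_pos: [0.6033, -0.1899, 0.0899]
tool_rot: [3.087, 0.564, 0.016]
contact_force: [-1.2, 3.9, 26.1]
opening: -0.0
grip_force: 12.9
```

Run:
```python
from trk import *
P=r.camera_params("scene");L=[]
for i in range(8):
    t=r.get_obs()["t"];L.append((t,r.capture("scene")))
P3,L3=pickle.load(open("seq3.pkl","rb"))
B=stud("scene",P,np.median([im for t,im in L3[:3]+L3[12:]],0))
for t,im in L:print(round(t,3),*np.round(diffang(B,im,P),1))
o=r.get_obs();print(o["t"],o["tcp_pos"],o["contact_force"])
m=cv2.resize(L[-1][1][160:235,230:320],(780,600),interpolation=cv2.INTER_CUBIC)
cv2.imwrite("pics/i.png",cv2.convertScaleAbs(cv2.cvtColor(m,cv2.COLOR_RGB2BGR),alpha=1.3,beta=15))
```

```text
15.283 17.4 80.2
15.333 17.4 80.8
15.383 17.4 81.7
15.433 17.4 79.9
15.483 17.5 82.4
15.533 17.4 81.4
15.583 17.5 81.4
15.633 17.5 80.2
15.6833 [ 0.60332362 -0.18988198  0.08989809] [-1.06120519  3.21328152 25.85458105]
```

View pics/i.png

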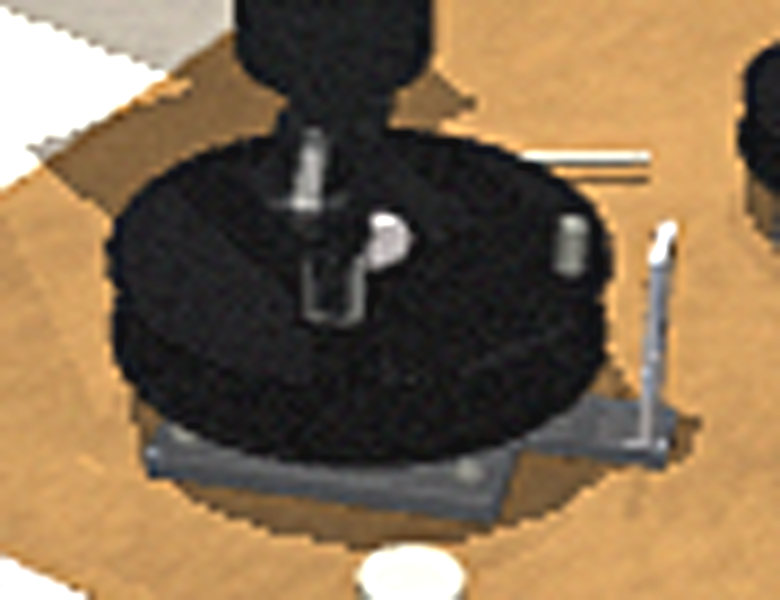

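The wheel stands still with the stud, at (572,235), in front of the tab at (662,240). The stud measures 17.4° against about 18.3° for the tab, and the fingertip is pressing with about 26 N.

```bash
python3 -c "
from rig import r
print(r.job_done())"
```

```text
the job is handed in; nothing more can be done
None
```

The job is handed in, verdict not shown: the wheel spun counter-clockwise at about 2 rad/s and was stopped on the stud's third pass, about 1° (1–2 mm) short of the tab's middle, with the fingertip still pressing at about 26 N; a test press before the flick had set the wheel drifting slowly clockwise, which I caught in time.

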